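Turn and stack the empty tote on the heel-tip tote

ROBOT

A 6-joint arm with a two-finger parallel gripper is mounted at the origin on the work surface. World frame = base frame: x ahead of the robot, y to its left, z up, the work surface at z = 0. Lengths are in mm, angles in rad, forces in N, time in s.
With the tool pointing down it reaches from about 400 to 825 mm from the base axis. Payload 7 kg.
Tool frame: the origin (TCP) lies between the finger pads; the fingertips stand 25 mm ahead of it and the grasp point (between the pads) lies 6 mm ahead of it; z points along the fingers, y is the direction in which the jaws open and shut (so a half turn about z gives the same grasp; the last joint's range is limited). The gripper opens to 85 mm and grips with 20 to 120 N. Pads are 22 mm wide; open, the fingers measure 114 mm over their backs; the gripper's body (76 mm by 85 mm) begins 54 mm behind the grasp point. The pads swing forward as they close: fully open they stand 13 mm farther back than shut.
Start: joints at [-0.99, 0.359, 0.012, 0, -1.224, -0.288], TCP at [194.802, -646.257, 233.502] pointing down, gripper open.
Joint ranges: [-3.07, 3.07], [-1.43, 2.12], [-1.02, 1.25], [-3.03, 1.67], [-3.05, -0], [-3.03, 3.03]. Speed limits (rad/s): [2.39, 2.39, 3.01, 3.14, 3.14, 3.14].

INTERFACE

Orientations are given as [roll, pitch, yaw] about the fixed x, y, z axes, in that order (R = Rz(yaw) Ry(pitch) Rx(roll)).
In Python, from bench import robot, optics gives the robot as it stands.
- The arm moves only by the tool play_rows, never from a script. Its argument "steps" is a list of rows, each an object with "offset": the shift along the tool's x, y, z in mm, a list of three; "delta_rot": the turn, a rotation vector about the tool's x, y, z in degrees, a list of three; "grip": the finger opening in mm, from 0 to 85.4. A call has 1 to 20 rows; each row shifts and turns the commanded pose from where the row before left it, along the tool's axes as they then stand; what a row does not reach is not made up. A row lasts 1/10 s, in which the tool goes at most 50 mm and 8.59 degrees, less where a joint would pass 70% of its speed; a pose out of reach is approached as far as the arm can. A call is refused whole if a number of a shift passes 50 or a number of a turn 8.59, either way. A call with a gripper value outside its range is refused whole. The fingers move at their own pace and stop on an object; "squeeze" is the grip in N (left out, the last holds). Time passes only in rows, so rows that do not move let the fingers close. It gives the time, the measured TCP pose, the force and the opening at its end, in the units of the state.
- robot.get_state(): the state, without advancing time (a new reading comes with each control period).
- optics.snapshot(name): name is "side" or "top"; returns a dict with "pixels" (400x640x3 uint8, blue, green, red), "mtx" (3x3 intrinsics, pixels), "position" and "rotation" of the camera in the world. Camera axes: x right, y up, looking along -z (the intrinsics and any distortion apply to the point x, -y, -z); pixel columns grow to the right and rows downward; lengths in mm; the calibration is good to about 2 mm. A picture is of the moment at which its call begins. There is no depth.
- robot.sign_off(): hands the job in, once; it reports no verdict.
The state is a dict: "time": time; "qpos": joint angles; "joint_velocities": joint speeds; "effort": joint torques, N m; "position": TCP position; "eef_rot": TCP orientation; "ft_force": force on the tool from outside, world axes, zero at the start; "torque": the same for the moment, N m; "width": finger opening in mm.
Only numpy, scipy, OpenCV 4.12 (cv2) and the standard library are available. Lean on these libraries where they do the work, as an engineer would, in place of code of your own. Each camera call takes 0.05 s, during which the arm holds its last target.

TASK

On the boot repair bench, put the empty stack-nest tote on top of the tote that holds the rubber heel tips, facing the opposite way, so that its scooped front is above the other one's plain back and it stands level on the rim instead of nesting down onto the heel tips. Set it down gently, and leave both filled totes where they stand.

Things in the scene. Friction and masses are not known exactly. Their poses are not given: they have to be found in the camera images.
- empty_mid (a point): Centre, 30 mm above the underside, of the loose empty grey tote (0.15-0.3 kg): 170 (x) x 64 (y) x 60 mm tall at the rim, walls 3 mm, sloping in to a 140 x 40 mm foot. x points to its scooped front (end wall cut down 26 mm), z up. The top 14 mm of the long walls is upright, unbroken from x -48 to +18 mm: grip there across y. Slots in both long walls, open at the rim, 24 mm wide at x -60 and +30.
- empty_front (a point): Scooped front end of the empty tote: 85 mm from its centre along its x, 30 mm up. The tote's four lugs stand out sideways to 39 mm from its middle, at x -60 and +30 mm, 12 mm wide, 8 to 20 mm above the underside. In a tote facing the same way they drop down the slots and it nests; turned half round they rest on the rim and it stacks.
- heel_tote: Tote to stack on: same shape as the empty one, loose, 0.6-1.1 kg, holding piles (up to 27 mm high) of small D-shaped black rubber heel tips. Origin at the centre of its underside, x to its scooped front, z up, rim at 60 mm. A tote stacked on it stands with its underside 52 mm above this origin, centred, with about 9 mm of play along x and 7 mm along y in the mouth.
- shank_tote: A bystander to be left alone: loose tote of the same shape, holding long thin steel shanks (strips 105 x 14 mm). Origin at the centre of its underside, x to its scooped front, z up, rim at 60 mm.

How it is judged:
By the outcome, as a careful person would: the job done as asked, in the order asked, and still so for the second after the job is handed in, with the robot touching nothing.
It also fails if it takes over 40 s, if anything falls off the work surface, if the arm or the gripper's body presses on something with over 40 N, if the wrist force passes 120 N, or if a joint passes its speed limit or range.

## Working session

There is one attempt and no reset: what is moved stays moved. The work goes in short steps, Python scripts to look and compute and a tool call to move; the robot and the scene stay as the last step left them, time stands still between calls to the robot, and variables do not carry over. Pictures are saved under pics/ and viewed, and the job is handed in when it is done.

Besides the shell and the picture viewer there is one more tool, called after "Request:" as name(argument=value, ...) on one line, values as JSON. play_rows: Moves the arm, as the interface text tells. Its arguments: {"type":"object","properties":{"steps":{"type":"array","items":{"type":"object","properties":{"offset":{"type":"array","items":{"type":"number"}},"delta_rot":{"type":"array","items":{"type":"number"}},"grip":{"type":"number"}}}},"squeeze":{"type":"number"}},"required":["steps"]}

```bash
mkdir -p pics
python3 - <<'E'
from bench import robot, optics
import cv2,pickle
d={}
for n in("top","side"):
    s=optics.snapshot(n); d[n]=s; cv2.imwrite(f"pics/{n}0.png",s["pixels"]); print(n,s["mtx"],s["position"],s["rotation"],[k for k in s])
pickle.dump(d,open("s0.pkl","wb"))
print(robot.get_state())
E
```

```text
top [[427.64605473   0.         313.67306298]
 [  0.         427.64605473 205.32612529]
 [  0.           0.           1.        ]] [485.01652201   2.8336196  797.4636781 ] [ 0.09677699 -0.00214875 -1.54994949] ['pixels', 'mtx', 'position', 'rotation']
side [[361.74630274   0.         318.01258576]
 [  0.         361.74630274 198.90997123]
 [  0.           0.           1.        ]] [ 379.23485824 -480.70133405  459.14986427] [ 0.87040925  0.00153432 -0.30312157] ['pixels', 'mtx', 'position', 'rotation']
{'time': 0.1, 'qpos': array([-9.89919040e-01,  3.59327281e-01,  1.11677734e-02, -2.79081453e-04,
       -1.22407977e+00, -2.88091435e-01]), 'joint_velocities': array([ 0.00067696, -0.00134281,  0.00307568,  0.00070301,  0.00122479,
       -0.00097666]), 'effort': array([-8.15024123e-04, -5.84766197e+01,  2.94109780e+01,  6.95470601e+00,
       -3.18674283e-03,  2.76978845e-06]), 'position': array([ 194.66593729, -645.8949414 ,  232.66241957]), 'eef_rot': array([ 3.14013462e+00, -1.58454406e-04, -2.84890171e+00]), 'ft_force': array([ 0.12371499,  0.39424491, -0.70980198]), 'torque': array([-0.00977553,  0.01178147,  0.00112046]), 'width': 85.0757844152517}
```

View pics/top0.png

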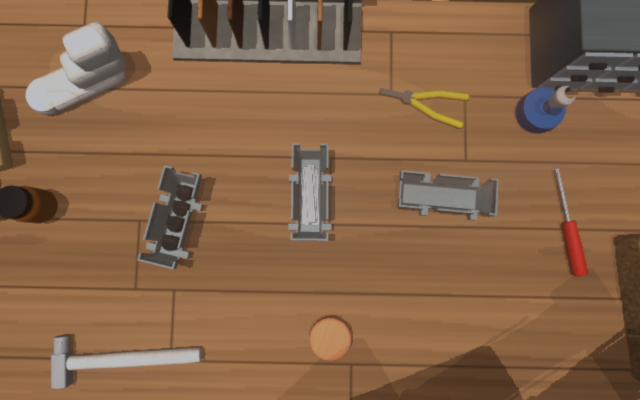

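View pics/side0.png

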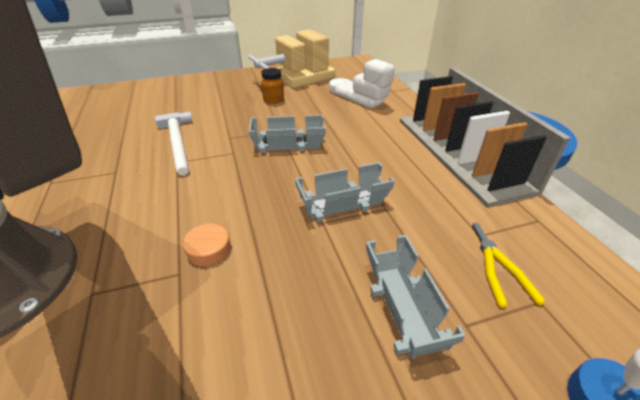

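The top view shows the heel tote at about (172,218), the shank tote at (310,192) and the empty tote at (448,195). I'll zoom in to find which ends are scooped.

Run:
```python
import pickle,cv2,numpy as np
d=pickle.load(open("s0.pkl","rb"))
t=d["top"]["pixels"];s=d["side"]["pixels"]
a=cv2.resize(t[155:280,125:215],None,fx=4,fy=4,interpolation=cv2.INTER_CUBIC)
b=cv2.resize(t[160:230,390:505],None,fx=3.4,fy=3.4,interpolation=cv2.INTER_CUBIC)
c=np.zeros((500,800,3),np.uint8);c[:a.shape[0],:a.shape[1]]=a;c[:b.shape[0],400:400+b.shape[1]]=b
cv2.imwrite("pics/t_zoom.png",c)
a=cv2.resize(s[105:160,240:335],None,fx=4,fy=4,interpolation=cv2.INTER_CUBIC)
b=cv2.resize(s[230:360,360:465],None,fx=3.8,fy=3.8,interpolation=cv2.INTER_CUBIC)
c=np.zeros((500,800,3),np.uint8);c[:a.shape[0],:a.shape[1]]=a;c[:b.shape[0],400:400+b.shape[1]]=b
cv2.imwrite("pics/s_zoom.png",c)
```

```text
(no output)
```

View pics/t_zoom.png

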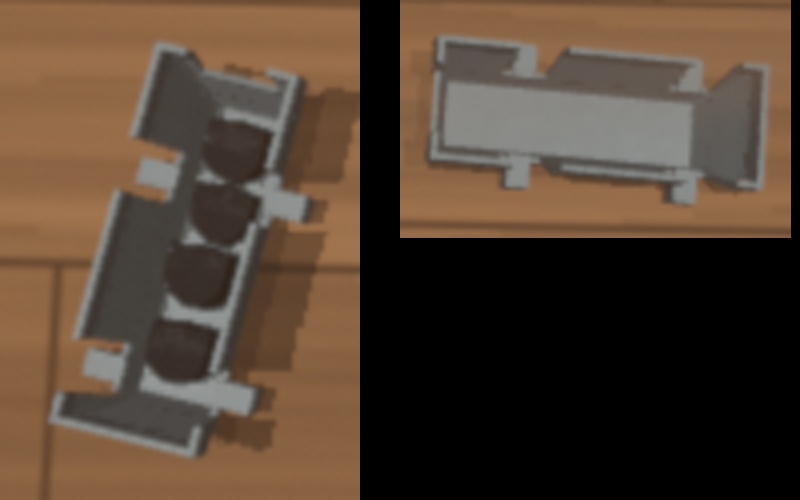

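View pics/s_zoom.png

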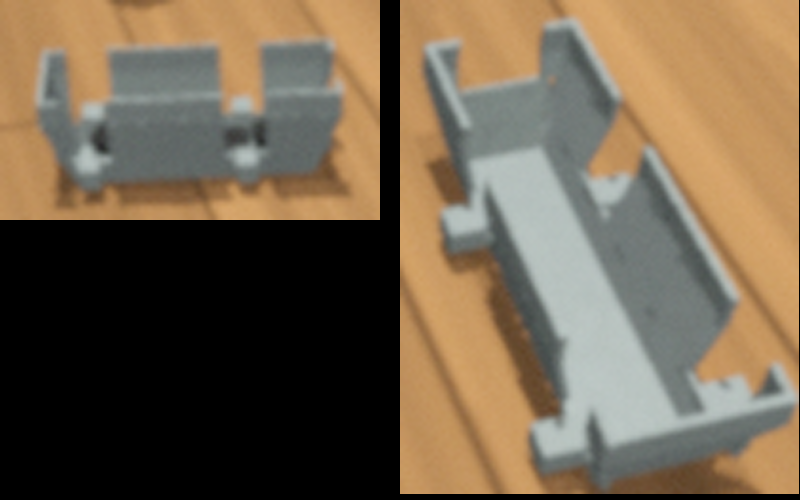

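```bash
cat > h.py <<'E'
import numpy as np,cv2,pickle
from scipy.spatial.transform import Rotation as R
from scipy.optimize import least_squares
def proj(c,P):
    P=np.atleast_2d(P); q=(P-c["position"])@R.from_euler("xyz",c["rotation"]).as_matrix()
    q=q*[1,-1,-1]; u=q@c["mtx"].T; return u[:,:2]/u[:,2:]
def place(p,L):
    x,y,yaw=p[:3]; c,s=np.cos(yaw),np.sin(yaw); L=np.atleast_2d(L); z=p[3] if len(p)>3 else 0
    return np.c_[x+c*L[:,0]-s*L[:,1],y+s*L[:,0]+c*L[:,1],L[:,2]+z]
C=np.array([[85,32,60],[85,-32,60],[-85,-32,60],[-85,32,60]],float)
def wire():
    S=[]
    for s in(1,-1):
        for a,b in((85,42),(18,-48),(-72,-85)): S.append([[a,s*32,60],[b,s*32,60]])
        for x in(-60,30):
            for a in((-6,6),(6,-6)): pass
            q=[[x-6,s*39,20],[x+6,s*39,20],[x+6,s*39,8],[x-6,s*39,8]]
            for i in range(4): S.append([q[i],q[(i+1)%4]])
    S.append([[-85,32,60],[-85,-32,60]]);S.append([[70,20,0],[70,-20,0]]);S.append([[-70,20,0],[-70,-20,0]]);S.append([[70,20,0],[-70,20,0]]);S.append([[70,-20,0],[-70,-20,0]])
    return np.array(S,float)
def draw(c,img,p,f,off,col=(0,0,255)):
    for s in wire():
        a,b=(proj(c,place(p,s))-off+.5)*f
        cv2.line(img,tuple(int(v) for v in np.round(a)),tuple(int(v) for v in np.round(b)),col,1,cv2.LINE_AA)
E
python3 - <<'E'
from h import *
d=pickle.load(open("s0.pkl","rb"))
def z(pts,x0,f,off): return (np.array(pts,float)-[x0,0]+.5)/f-.5+off
obs={"empty":dict(top=(z([(437,38),(768,66),(757,187),(431,160)],400,3.4,(390,160)),[1,2,3,0]) ,
                  side=(z([(427,45),(570,22),(795,400)],400,3.8,(360,230)),[0,1,2])),
 "heel":dict(top=(z([(158,44),(300,78),(195,457),(52,420)],0,4,(125,155)),[0,1,2,3]),
                  side=(z([(335,42),(342,92),(40,102),(60,52)],0,4,(240,105)),[0,1,2,3]))}
# empty: x->+y world, tote +y = -x world = image down in top
init={"empty":[480,-230,1.5],"heel":[450,230,-.2]}
for k in obs:
    for cams in(["top"],["side"],["top","side"]):
        f=lambda p:np.concatenate([(proj(d[c],place(p,C[obs[k][c][1]]))-obs[k][c][0]).ravel() for c in cams])
        r=least_squares(f,init[k],x_scale=[10,10,.1]); print(k,cams,r.x.round(3),r.fun.round(1))
    for c in("top","side"):
        u=proj(d[c],place(r.x,[0,0,30]))[0]; off=np.round(u)-[65,65]; off=off.astype(int)
        img=cv2.resize(d[c]["pixels"][off[1]:off[1]+130,off[0]:off[0]+130],None,fx=3,fy=3,interpolation=cv2.INTER_CUBIC)
        draw(d[c],img,r.x,3,off); cv2.imwrite(f"/tmp/{k}_{c}.png",img)
    cv2.imwrite(f"pics/fit_{k}.png",np.hstack([cv2.imread(f"/tmp/{k}_{c}.png") for c in("top","side")]))
E
```

```text
empty ['top'] [ 583.556 -230.176    1.506] [-0.2 -0.4 -0.3 -0.3  1.3  0.6 -0.8  0.1]
empty ['side'] [ 584.085 -231.931    1.497] [-1.2  0.1  0.9 -0.9  0.2  0.4]
empty ['top', 'side'] [ 583.989 -231.131    1.5  ] [ 0.5 -0.9  0.3 -0.3  1.7  0.6 -0.4 -0.4 -1.6 -0.2  0.4 -1.3 -0.1 -0.3]
heel ['top'] [ 5.31927e+02  2.52437e+02 -2.20000e-01] [ 0.2 -0.6  0.1 -0.4  0.   0.4 -0.3  0.6]
heel ['side'] [ 5.36432e+02  2.51676e+02 -2.61000e-01] [ 1.2 -0.2  1.1  0.7 -0.1 -0.1 -2.3 -1.2]
heel ['top', 'side'] [ 5.33617e+02  2.52136e+02 -2.27000e-01] [ 0.8 -1.6  0.6 -1.2 -0.1 -0.6 -0.4 -0.6 -0.5 -0.7  0.2  0.1 -1.   0.6
 -4.1 -0.5]
```

```bash
ls pics
```

```text
fit_empty.png
fit_heel.png
s_zoom.png
side0.png
t_zoom.png
top0.png
```

View pics/fit_empty.png

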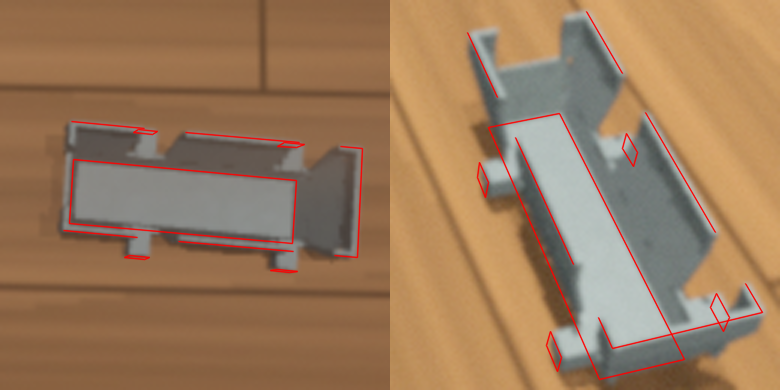

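View pics/fit_heel.png

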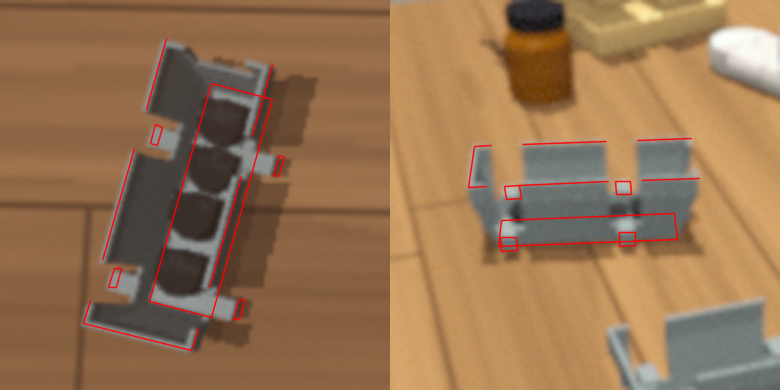

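Both fits agree with the slot and lug positions. The empty tote faces +y and the heel tote faces roughly +x. Next I move above the empty tote and turn the tool.

Request:
play_rows(steps=[{"offset": [-40.9, 23.5, 0], "grip": 85}, {"offset": [-40.9, 23.5, 0], "grip": 85}, {"offset": [-40.9, 23.5, 0], "grip": 85}, {"offset": [-40.9, 23.5, 0], "grip": 85}, {"offset": [-40.9, 23.5, 0], "grip": 85}, {"offset": [-40.9, 23.5, 0], "grip": 85}, {"offset": [-40.9, 23.5, 0], "grip": 85}, {"offset": [-40.9, 23.5, 0], "grip": 85}, {"offset": [-40.9, 23.5, 0], "grip": 85}, {"offset": [-40.9, 23.5, 0], "grip": 85}, {"offset": [-40.9, 23.5, 0], "grip": 85}, {"offset": [-40.9, 23.5, 0], "grip": 85}, {"delta_rot": [0, 0, -8.55], "grip": 85}, {"delta_rot": [0, 0, -8.55], "grip": 85}, {"delta_rot": [0, 0, -8.55], "grip": 85}, {"delta_rot": [0, 0, -8.55], "grip": 85}, {"delta_rot": [0, 0, -8.55], "grip": 85}, {"delta_rot": [0, 0, -8.55], "grip": 85}, {"delta_rot": [0, 0, -8.55], "grip": 85}, {"delta_rot": [0, 0, -8.55], "grip": 85}], squeeze=40)

```text
schema error: expected keys offset, delta_rot, grip
```

Request:
play_rows(steps=[{"offset": [-40.9, 23.5, 0], "delta_rot": [0, 0, 0], "grip": 85}, {"offset": [-40.9, 23.5, 0], "delta_rot": [0, 0, 0], "grip": 85}, {"offset": [-40.9, 23.5, 0], "delta_rot": [0, 0, 0], "grip": 85}, {"offset": [-40.9, 23.5, 0], "delta_rot": [0, 0, 0], "grip": 85}, {"offset": [-40.9, 23.5, 0], "delta_rot": [0, 0, 0], "grip": 85}, {"offset": [-40.9, 23.5, 0], "delta_rot": [0, 0, 0], "grip": 85}, {"offset": [-40.9, 23.5, 0], "delta_rot": [0, 0, 0], "grip": 85}, {"offset": [-40.9, 23.5, 0], "delta_rot": [0, 0, 0], "grip": 85}, {"offset": [-40.9, 23.5, 0], "delta_rot": [0, 0, 0], "grip": 85}, {"offset": [-40.9, 23.5, 0], "delta_rot": [0, 0, 0], "grip": 85}, {"offset": [-40.9, 23.5, 0], "delta_rot": [0, 0, 0], "grip": 85}, {"offset": [-40.9, 23.5, 0], "delta_rot": [0, 0, 0], "grip": 85}, {"offset": [0, 0, 0], "delta_rot": [0, 0, -8.55], "grip": 85}, {"offset": [0, 0, 0], "delta_rot": [0, 0, -8.55], "grip": 85}, {"offset": [0, 0, 0], "delta_rot": [0, 0, -8.55], "grip": 85}, {"offset": [0, 0, 0], "delta_rot": [0, 0, -8.55], "grip": 85}, {"offset": [0, 0, 0], "delta_rot": [0, 0, -8.55], "grip": 85}, {"offset": [0, 0, 0], "delta_rot": [0, 0, -8.55], "grip": 85}, {"offset": [0, 0, 0], "delta_rot": [0, 0, -8.55], "grip": 85}, {"offset": [0, 0, 0], "delta_rot": [0, 0, -8.55], "grip": 85}], squeeze=40)

```text
time: 2.1
position: [583.1, -234.5, 233.0]
eef_rot: [3.141, 0.0, -1.649]
ft_force: [-0.4, 0.4, 0.4]
width: 84.9
```

Request:
play_rows(steps=[{"offset": [0, 0, 35], "delta_rot": [0, 0, -0.7], "grip": 85}, {"offset": [0, 0, 35], "delta_rot": [0, 0, 0], "grip": 85}, {"offset": [0, 0, 30], "delta_rot": [0, 0, 0], "grip": 85}, {"offset": [0, 0, 15], "delta_rot": [0, 0, 0], "grip": 85}, {"offset": [0, 0, 10], "delta_rot": [0, 0, 0], "grip": 85}, {"offset": [0, 0, 0], "delta_rot": [0, 0, 0], "grip": 85}, {"offset": [0, 0, 0], "delta_rot": [0, 0, 0], "grip": 85}])

```text
time: 2.8
position: [583.7, -234.7, 109.1]
eef_rot: [-3.141, -0.0, -1.643]
ft_force: [-0.0, -0.8, 0.8]
width: 84.7
```

Run:
```python
from bench import robot, optics
import cv2
s=optics.snapshot("side");cv2.imwrite("pics/side1.png",cv2.resize(s["pixels"][130:390,270:590],None,fx=2.2,fy=2.2,interpolation=cv2.INTER_CUBIC))
st=robot.get_state();print(st["position"],st["eef_rot"],st["ft_force"])
```

```text
[ 584.03552971 -234.76824172  109.6008172 ] [-3.14001072e+00 -2.89221998e-04 -1.64260378e+00] [-0.15250617 -0.15494851  0.8774024 ]
```

View pics/side1.png

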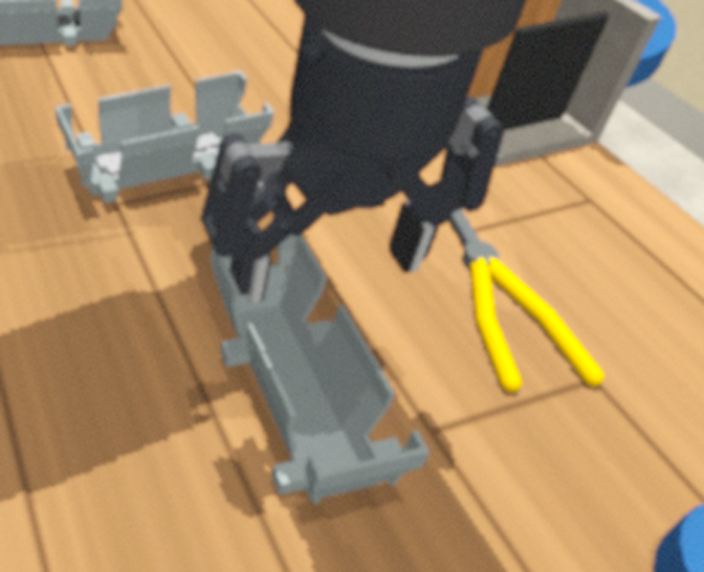

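The jaws straddle the tote's long walls: in the zoom the pads are at about (250,285) and (412,245). Descending now.

Request:
play_rows(steps=[{"offset": [0, 0, 12], "delta_rot": [0, 0, -0.3], "grip": 85}, {"offset": [0, 0, 12], "delta_rot": [0, 0, 0], "grip": 85}, {"offset": [0, 0, 10], "delta_rot": [0, 0, 0], "grip": 85}, {"offset": [0, 0, 8], "delta_rot": [0, 0, 0], "grip": 85}, {"offset": [0, 0, 8], "delta_rot": [0, 0, 0], "grip": 85}, {"offset": [0, 0, 4], "delta_rot": [0, 0, 0], "grip": 85}, {"offset": [0, 0, 0], "delta_rot": [0, 0, 0], "grip": 85}, {"offset": [0, 0, 0], "delta_rot": [0, 0, 0], "grip": 85}])

```text
time: 3.65
position: [583.5, -234.6, 54.6]
eef_rot: [-3.141, -0.0, -1.637]
ft_force: [0.3, 0.1, -0.0]
width: 84.9
```

Run:
```python
from bench import robot, optics
import cv2
s=optics.snapshot("side");cv2.imwrite("pics/side2.png",cv2.resize(s["pixels"][130:390,270:590],None,fx=2.2,fy=2.2,interpolation=cv2.INTER_CUBIC))
st=robot.get_state();print(st["position"],st["eef_rot"],st["ft_force"])
```

```text
[ 583.65687303 -234.67977996   54.87760224] [-3.14094627e+00 -1.28375639e-04 -1.63745151e+00] [ 0.25230683 -0.64090977 -0.16286207]
```

View pics/side2.png

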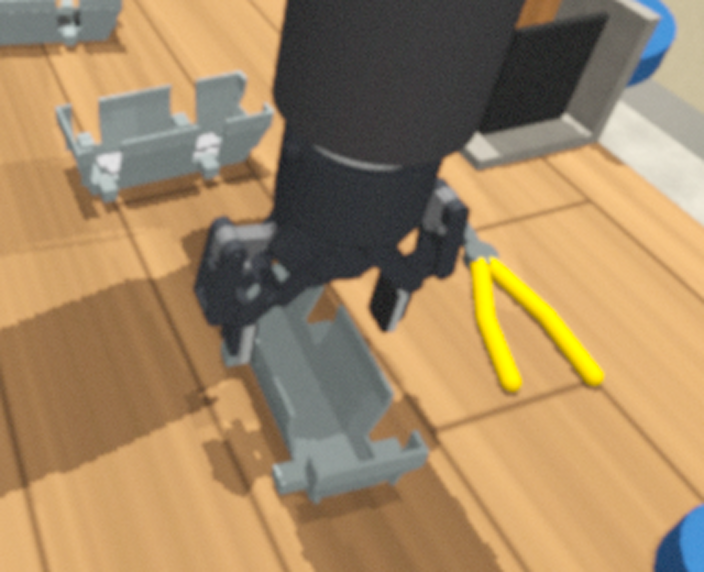

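Run:
```python
from h import *
c=pickle.load(open("s0.pkl","rb"))["side"];p=[583.6,-230.2,1.506]
for L in([-15,-42,30],[7,-42,30],[-15,-42,50],[7,-42,50],[-15,42,30],[7,42,30],[18,-32,60],[-48,-32,60]):
    print(L,((proj(c,place(p,L))[0]-[270,130])*2.2).round())
```

```text
[-15, -42, 30] [368. 369.]
[7, -42, 30] [351. 341.]
[-15, -42, 50] [374. 350.]
[7, -42, 50] [357. 322.]
[-15, 42, 30] [242. 397.]
[7, 42, 30] [230. 368.]
[18, -32, 60] [338. 302.]
[-48, -32, 60] [390. 390.]
```

Request:
play_rows(steps=[{"offset": [0, 0, 0], "delta_rot": [0, 0, 0], "grip": 72}, {"offset": [0, 0, 0], "delta_rot": [0, 0, 0], "grip": 68}, {"offset": [0, 0, 0], "delta_rot": [0, 0, 0], "grip": 65}, {"offset": [0, 0, 0], "delta_rot": [0, 0, 0], "grip": 62}, {"offset": [0, 0, 0], "delta_rot": [0, 0, 0], "grip": 58}, {"offset": [0, 0, 0], "delta_rot": [0, 0, 0], "grip": 50}, {"offset": [0, 0, 0], "delta_rot": [0, 0, 0], "grip": 50}, {"offset": [0, 0, 0], "delta_rot": [0, 0, 0], "grip": 50}, {"offset": [0, 0, 0], "delta_rot": [0, 0, 0], "grip": 50}], squeeze=40)

```text
time: 4.6
position: [584.1, -234.7, 55.6]
eef_rot: [-3.14, -0.0, -1.637]
ft_force: [0.2, 0.4, 6.7]
width: 60.9
```

Request:
play_rows(steps=[{"offset": [0, 0, -4], "delta_rot": [0, 0, 0], "grip": 50}, {"offset": [0, 0, -10], "delta_rot": [0, 0, 0], "grip": 50}, {"offset": [0, 0, -15], "delta_rot": [0, 0, 0], "grip": 50}, {"offset": [0, 0, -15], "delta_rot": [0, 0, 0], "grip": 50}, {"offset": [0, 0, -15], "delta_rot": [0, 0, 0], "grip": 50}, {"offset": [0, 0, 0], "delta_rot": [0, 0, 0], "grip": 50}, {"offset": [0, 0, 0], "delta_rot": [0, 0, 0], "grip": 50}, {"offset": [0, 0, 0], "delta_rot": [0, 0, 0], "grip": 50}])

```text
time: 5.4
position: [582.6, -234.5, 112.6]
eef_rot: [3.14, 0.0, -1.638]
ft_force: [0.5, -0.0, -1.7]
width: 60.4
```

Run:
```python
from bench import robot, optics
import cv2
s=optics.snapshot("side");cv2.imwrite("pics/side3.png",cv2.resize(s["pixels"][130:390,270:590],None,fx=2.2,fy=2.2,interpolation=cv2.INTER_CUBIC))
st=robot.get_state();print(st["position"],st["eef_rot"],st["ft_force"],st["torque"],st["width"])
```

```text
[ 582.60624016 -234.45475064  112.46558096] [ 3.13986413e+00  2.92536918e-04 -1.63772062e+00] [-0.27279966 -0.36112511 -1.95655963] [ 0.00847962  0.02386329 -0.00443169] 61.03728648685544
```

View pics/side3.png

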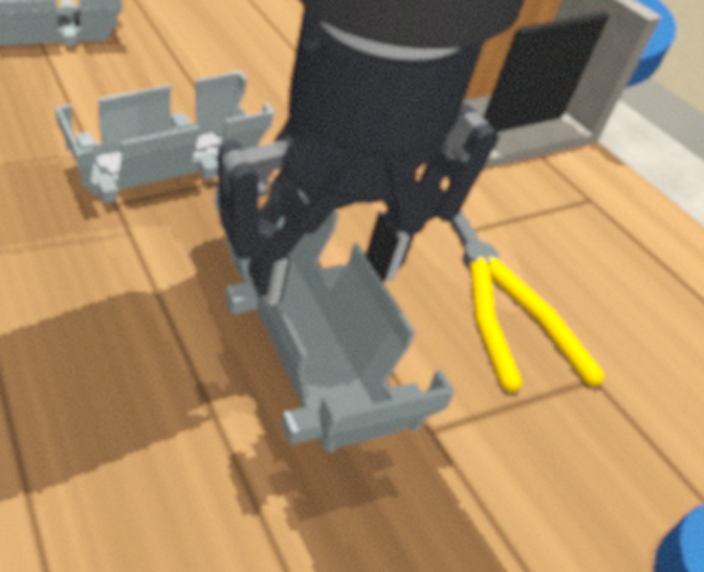

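```bash
python3 - <<'E'
from h import *
c=pickle.load(open("s0.pkl","rb"))["side"]
for z in(0,50,57,62):
  p=[583.6,-230.2,1.506,z]
  print(z,((proj(c,place(p,[[18,-32,60],[-48,-32,60],[-85,-32,60],[-60,39,20],[30,39,20]]))-[270,130])*2.2).round().tolist())
E
python3 - <<'E'
import cv2
a=cv2.imread("pics/side3.png")
cv2.imwrite("pics/side3z.png",cv2.resize(a[180:460,190:480],None,fx=2,fy=2,interpolation=cv2.INTER_CUBIC))
E
```

```text
0 [[338.0, 302.0], [390.0, 390.0], [425.0, 448.0], [274.0, 472.0], [220.0, 347.0]]
50 [[354.0, 248.0], [412.0, 336.0], [450.0, 396.0], [286.0, 426.0], [228.0, 298.0]]
57 [[356.0, 240.0], [415.0, 328.0], [454.0, 388.0], [288.0, 418.0], [229.0, 291.0]]
62 [[358.0, 234.0], [417.0, 322.0], [457.0, 382.0], [289.0, 413.0], [229.0, 285.0]]
```

View pics/side3z.png

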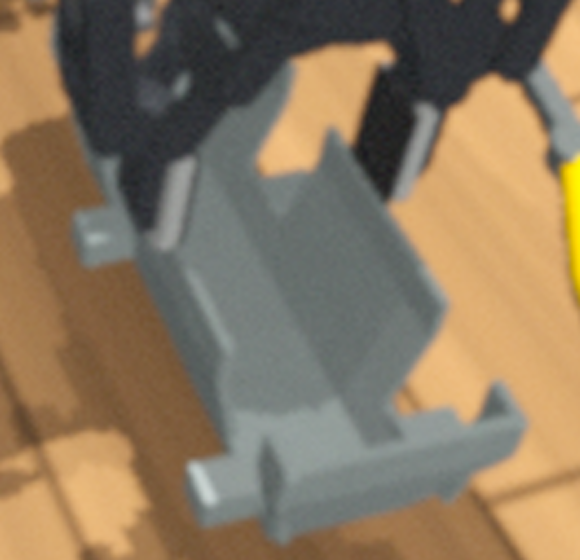

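The tote hangs level. Its wall corners are at (355,245), (412,332) and (452,390), within about 4 px of the prediction for a level lift. Next is the carry.

Request:
play_rows(steps=[{"offset": [0, 0, -15], "delta_rot": [0, 0, 0], "grip": 50}, {"offset": [0, 0, -25], "delta_rot": [0, 0, 0], "grip": 50}, {"offset": [0, 0, -20], "delta_rot": [0, 0, 0], "grip": 50}, {"offset": [-15, 2.4, 0], "delta_rot": [0, 0, 0], "grip": 50}, {"offset": [-25, 4.1, 0], "delta_rot": [0, 0, 0], "grip": 50}, {"offset": [-36.2, 5.9, 0], "delta_rot": [0, 0, 0], "grip": 50}, {"offset": [-36.2, 5.9, 0], "delta_rot": [0, 0, 0], "grip": 50}, {"offset": [-36.2, 5.9, 0], "delta_rot": [0, 0, 0], "grip": 50}, {"offset": [-36.2, 5.9, 0], "delta_rot": [0, 0, 0], "grip": 50}, {"offset": [-36.2, 5.9, 0], "delta_rot": [0, 0, 0], "grip": 50}, {"offset": [-36.2, 5.9, 0], "delta_rot": [0, 0, 0], "grip": 50}, {"offset": [-36.2, 5.9, 0], "delta_rot": [0, 0, 0], "grip": 50}, {"offset": [-36.2, 5.9, 0], "delta_rot": [0, 0, 0], "grip": 50}, {"offset": [-36.2, 5.9, 0], "delta_rot": [0, 0, 0], "grip": 50}, {"offset": [-36.2, 5.9, 0], "delta_rot": [0, 0, 0], "grip": 50}, {"offset": [-36.2, 5.9, 0], "delta_rot": [0, 0, 0], "grip": 50}, {"offset": [-26, 4.2, 0], "delta_rot": [0, 0, 0], "grip": 50}, {"offset": [-17.5, 2.8, 0], "delta_rot": [0, 0, 0], "grip": 50}, {"offset": [0, 0, 0], "delta_rot": [0, 0, -3], "grip": 50}])

```text
time: 7.35
position: [536.3, 253.3, 172.2]
eef_rot: [3.14, -0.001, -1.583]
ft_force: [-0.3, -0.7, -2.7]
width: 61.0
```

Request:
play_rows(steps=[{"offset": [0, 0, 0], "delta_rot": [0, 0, -6], "grip": 50}, {"offset": [0, 0, 0], "delta_rot": [0, 0, -7], "grip": 50}, {"offset": [0, 0, 0], "delta_rot": [0, 0, -7], "grip": 50}, {"offset": [0, 0, 0], "delta_rot": [0, 0, -7], "grip": 50}, {"offset": [0, 0, 0], "delta_rot": [0, 0, -7], "grip": 50}, {"offset": [0, 0, 0], "delta_rot": [0, 0, -7], "grip": 50}, {"offset": [0, 0, 0], "delta_rot": [0, 0, -7], "grip": 50}, {"offset": [0, 0, 0], "delta_rot": [0, 0, -7], "grip": 50}, {"offset": [0, 0, 0], "delta_rot": [0, 0, -7], "grip": 50}, {"offset": [0, 0, 0], "delta_rot": [0, 0, -7], "grip": 50}, {"offset": [0, 0, 0], "delta_rot": [0, 0, -6], "grip": 50}, {"offset": [0, 0, 0], "delta_rot": [0, 0, -3.1], "grip": 50}, {"offset": [0, 0, 0], "delta_rot": [0, 0, 0], "grip": 50}, {"offset": [0, 0, 0], "delta_rot": [0, 0, 0], "grip": 50}, {"offset": [0, 0, 0], "delta_rot": [0, 0, 0], "grip": 50}])

```text
time: 8.85
position: [537.0, 251.1, 173.1]
eef_rot: [3.141, 0.0, -0.224]
ft_force: [-0.0, -0.2, -1.4]
width: 60.6
```

```bash
cat > look.py <<'E'
import sys
from h import *
from bench import robot, optics
n=sys.argv[1]; d={}
for c in("top","side"): d[c]=optics.snapshot(c)
pickle.dump(d,open(n+".pkl","wb"))
t=cv2.resize(d["top"]["pixels"][140:290,100:250],None,fx=3.2,fy=3.2,interpolation=cv2.INTER_CUBIC)
x0,y0=225,40
s=cv2.resize(d["side"]["pixels"][40:160,225:325],None,fx=3.2,fy=4*.8,interpolation=cv2.INTER_CUBIC)
o=np.zeros((480,800,3),np.uint8);o[:t.shape[0],:480]=t;o[:s.shape[0],480:480+s.shape[1]]=s
cv2.imwrite(f"pics/{n}.png",o)
s=robot.get_state();print(s["time"],s["position"],s["eef_rot"],s["ft_force"],s["width"])
E
python3 look.py l1
```

```text
8.95 [537.13954112 251.20359518 173.36844527] [ 3.14146873e+00  1.51849088e-04 -2.22996173e-01] [-0.04632672 -0.05689541 -1.38983337] 60.683709120341966
```

View pics/l1.png

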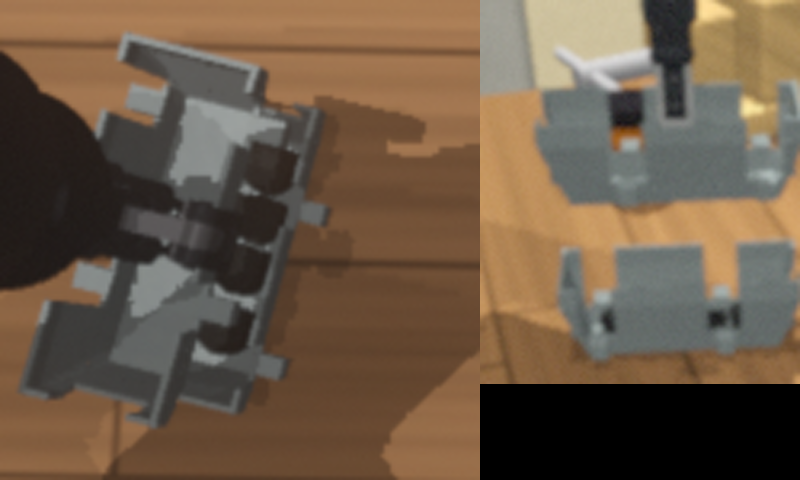

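Run:
```python
from h import *
d=pickle.load(open("l1.pkl","rb"))
z=lambda p:(np.array(p,float)+.5)/3.2-.5+[100,140]
# held: yaw~2.92: +x down(-x world), +y world = tote -y -> image left = tote -y
o=z([(122,38),(265,72),(22,392),(158,425)]); L=C[[2,3,1,0]]
for zz in(115,118,121):
  r=least_squares(lambda p:(proj(d["top"],place([*p,zz],L))-o).ravel(),[532,252,2.92],x_scale=[10,10,.1]);print(zz,r.x.round(3),r.fun.round(1))
x,y,w=r.x
img=cv2.resize(d["top"]["pixels"][140:290,100:250],None,fx=3.2,fy=3.2,interpolation=cv2.INTER_CUBIC)
p=[537.1-4.2,251.2+.95,2.9186,118]
draw(d["top"],img,p,3.2,np.array([100,140]));draw(d["top"],img,[532,252.4,-.22],3.2,np.array([100,140]),(0,255,0))
s=cv2.resize(d["side"]["pixels"][40:160,225:335],None,fx=2.9,fy=2.9,interpolation=cv2.INTER_CUBIC)
draw(d["side"],s,p,2.9,np.array([225,40]));draw(d["side"],s,[532,252.4,-.22],2.9,np.array([225,40]),(0,255,0))
oo=np.zeros((480,800,3),np.uint8);oo[:,:480]=img;oo[:s.shape[0],480:480+s.shape[1]]=s;cv2.imwrite("pics/l1o.png",oo)
```

```text
115 [531.461 249.892   2.917] [ 1.7 -1.  -1.3 -1.2 -0.3  0.8 -0.1  1.4]
118 [531.26  248.698   2.917] [ 1.6 -1.3 -1.2 -1.5 -0.4  1.  -0.   1.6]
121 [531.058 247.505   2.917] [ 1.6 -1.6 -1.  -1.8 -0.6  1.3 -0.   1.9]
```

View pics/l1o.png

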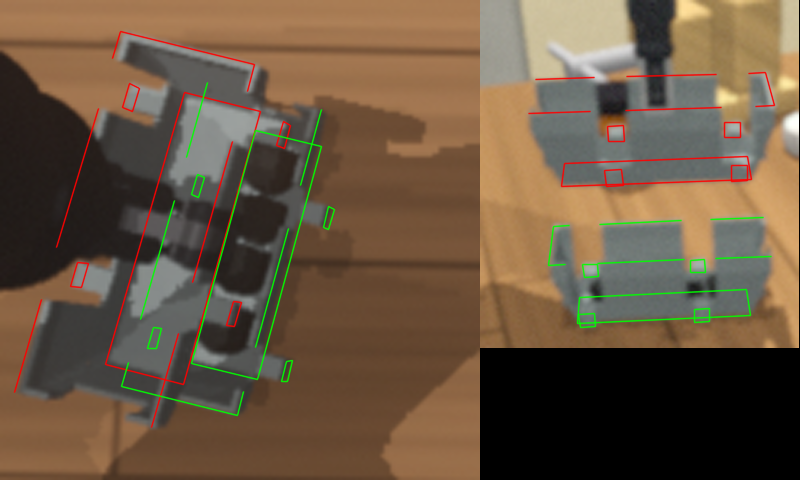

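Run:
```python
from h import *
d=pickle.load(open("l1.pkl","rb"))
p=[537.1-4.2,251.2+.95,2.9186,118];h=[532,252.4,-.22]
f=5.5;o=np.array([228,58])
raw=cv2.resize(d["side"]["pixels"][58:158,228:338],None,fx=f,fy=f,interpolation=cv2.INTER_CUBIC)
s=raw.copy()
draw(d["side"],s,p,f,o);draw(d["side"],s,h,f,o,(0,255,0))
cv2.imwrite("pics/l1s.png",s)
f=5.5;o=np.array([100,147])
s=cv2.resize(d["top"]["pixels"][147:277,100:220],None,fx=4.5,fy=4.5,interpolation=cv2.INTER_CUBIC)
cv2.imwrite("pics/l1t.png",s)
```

```text
(no output)
```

View pics/l1s.png

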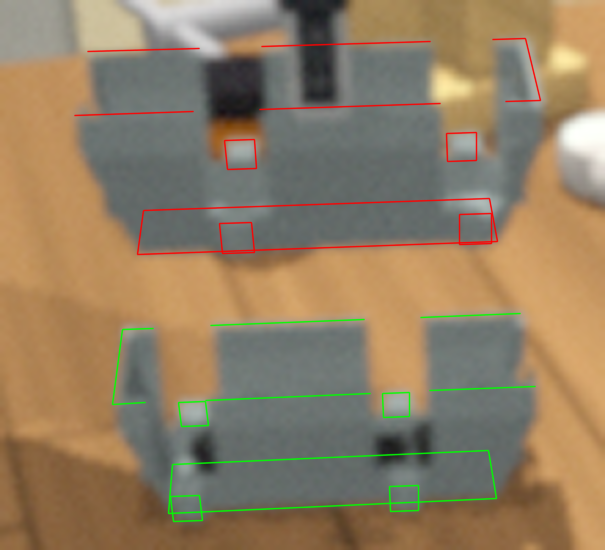

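View pics/l1t.png

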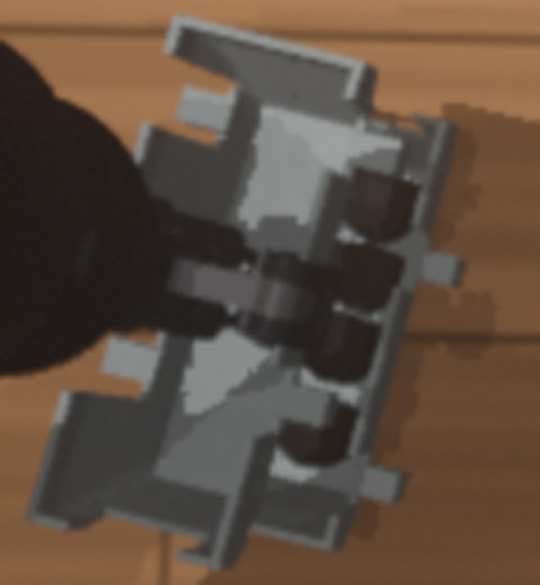

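The held tote faces the right way, but y has about 2 mm of uncertainty. I'll lower to just above the rim and measure again there.

Request:
play_rows(steps=[{"offset": [0, 0, 10], "delta_rot": [0, 0, 0], "grip": 50}, {"offset": [0, 0, 12], "delta_rot": [0, 0, 0], "grip": 50}, {"offset": [0, 0, 12], "delta_rot": [0, 0, 0], "grip": 50}, {"offset": [0, 0, 10], "delta_rot": [0, 0, 0], "grip": 50}, {"offset": [0, 0, 4], "delta_rot": [0, 0, 0], "grip": 50}, {"offset": [0, 0, 0], "delta_rot": [0, 0, 0], "grip": 50}, {"offset": [0, 0, 0], "delta_rot": [0, 0, 0], "grip": 50}])

```text
time: 9.65
position: [537.5, 251.4, 125.6]
eef_rot: [-3.142, -0.0, -0.222]
ft_force: [0.9, 0.3, -1.2]
width: 61.0
```

```bash
python3 look.py l2
python3 - <<'E'
from h import *
d=pickle.load(open("l2.pkl","rb"))
cv2.imwrite("pics/l2t.png",cv2.resize(d["top"]["pixels"][157:277,120:225],None,fx=5,fy=5,interpolation=cv2.INTER_CUBIC))
cv2.imwrite("pics/l2s.png",cv2.resize(d["side"]["pixels"][70:165,230:340],None,fx=6,fy=6,interpolation=cv2.INTER_CUBIC))
E
```

```text
9.75 [537.56534065 251.52296005 126.04812582] [-3.14086846e+00 -6.68082938e-04 -2.21965459e-01] [-0.04213645 -0.17513206 -1.91879414] 60.853819241930125
```

View pics/l2t.png

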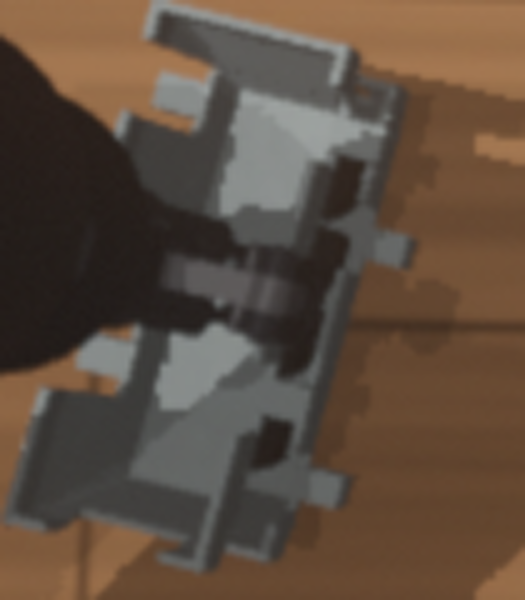

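View pics/l2s.png

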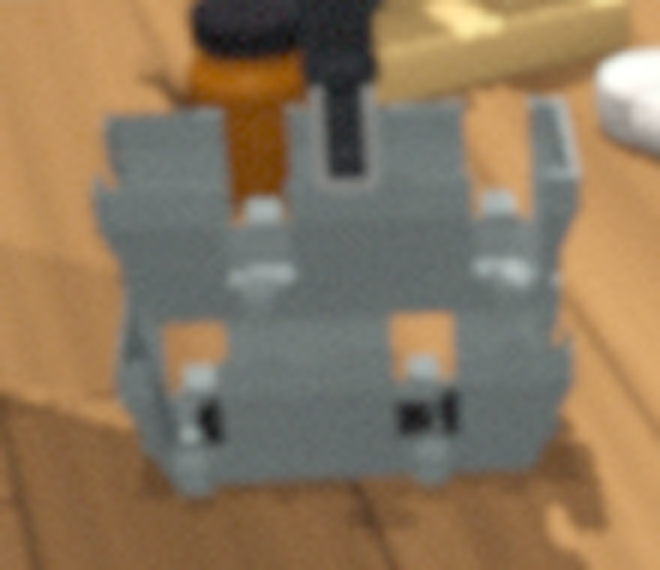

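```bash
cat > fit2.py <<'E'
from h import *
d=pickle.load(open("l2.pkl","rb"))
T=lambda p:(np.array(p,float)+.5)/5-.5+[120,157]
S=lambda p:(np.array(p,float)+.5)/6-.5+[230,70]
def fit(name,init,top,side,freez,roll):
    for cams in(("top",),("side",),("top","side")):
        data=[]
        if "top" in cams: data.append(("top",T([a for a,b in top]),np.array([b for a,b in top],float)))
        if "side" in cams: data.append(("side",S([a for a,b in side]),np.array([b for a,b in side],float)))
        def f(p):
            z=p[3] if freez else 0
            r=[]
            for c,o,L in data:
                L=L@R.from_euler("x",p[4] if roll else 0).as_matrix().T
                r.append((proj(d[c],place([*p[:3],z],L))-o).ravel())
            return np.concatenate(r)
        n=5 if roll else 4 if freez else 3
        r=least_squares(f,init[:n],x_scale=[10,10,.1,10,.1][:n]);print(name,cams,r.x.round(3),"rms",np.sqrt(np.mean(r.fun**2)).round(2));
    print(r.fun.reshape(-1,2).round(1).tolist())
ht=[((155,3),(-85,-32,60)),((355,47),(-85,32,60)),((8,522),(85,-32,60)),((212,570),(85,32,60)),((157,92),(-60,-39,20)),((80,353),(30,-39,20))]
hs=[((568,100),(-85,-32,60)),((577,178),(-85,32,60)),((97,185),(85,32,60)),((107,118),(85,-32,60)),((262,275),(30,33,20)),((502,270),(-60,33,20)),((263,208),(30,-33,20)),((497,203),(-60,-33,20))]
fit("held",[533,252,2.92,70,0],ht,hs,True,False)
fit("heldroll",[533,252,2.92,70,0],ht,hs,True,True)
et=[((405,90),(85,-32,60)),((278,556),(-85,-32,60)),((412,250),(30,-39,20)),((350,488),(-60,-39,20))]
es=[((572,345),(85,-32,60)),((195,432),(-60,-33,20)),((430,432),(30,-33,20)),((200,378),(-60,33,20)),((423,368),(30,33,20))]
fit("heel",[532,252,-.22],et,es,False,False)
E
python3 fit2.py
```

```text
held ('top',) [532.654 250.668   2.928  66.639] rms 0.66
held ('side',) [537.63  265.647   2.901  63.801] rms 0.79
held ('top', 'side') [532.988 248.913   2.925  71.46 ] rms 0.96
[[0.2, -1.4], [-0.7, -0.8], [-0.3, 0.2], [-1.1, 0.4], [0.7, -0.7], [1.3, -0.5], [-1.2, -0.6], [0.3, -1.3], [-1.4, 0.7], [-1.1, -0.8], [-0.6, 2.4], [1.1, 1.5], [-0.5, -0.0], [-0.3, -0.7]]
heldroll ('top',) [ 5.33289e+02  2.53794e+02  2.92700e+00  6.39140e+01 -5.00000e-02] rms 0.34
heldroll ('side',) [5.37154e+02 2.63609e+02 2.90200e+00 6.42860e+01 2.50000e-02] rms 0.75
heldroll ('top', 'side') [ 5.33040e+02  2.49157e+02  2.92500e+00  7.14490e+01 -6.00000e-03] rms 0.95
[[0.2, -1.4], [-0.6, -0.7], [-0.3, 0.2], [-1.0, 0.4], [0.6, -0.8], [1.2, -0.6], [-1.1, -0.6], [0.3, -1.2], [-1.4, 0.8], [-1.1, -0.8], [-0.6, 2.5], [1.1, 1.5], [-0.5, -0.1], [-0.3, -0.8]]
heel ('top',) [ 5.32913e+02  2.50340e+02 -2.16000e-01] rms 0.7
heel ('side',) [ 5.35010e+02  2.58225e+02 -2.41000e-01] rms 1.45
heel ('top', 'side') [ 5.33342e+02  2.51558e+02 -2.18000e-01] rms 1.48
[[-0.4, -1.8], [-1.1, 0.6], [-0.3, -0.2], [-0.9, 0.5], [0.5, 0.6], [-0.2, 4.8], [0.1, 2.9], [-0.1, -0.8], [-0.0, -0.7]]
```

Position agrees within about 2 mm and yaw within 0.01 rad, which is inside the play. I'll lower gently, watching the force.

Request:
play_rows(steps=[{"offset": [0, 0, 4], "delta_rot": [0, 0, 0], "grip": 50}, {"offset": [0, 0, 3], "delta_rot": [0, 0, 0], "grip": 50}, {"offset": [0, 0, 3], "delta_rot": [0, 0, 0], "grip": 50}, {"offset": [0, 0, 2], "delta_rot": [0, 0, 0], "grip": 50}, {"offset": [0, 0, 0], "delta_rot": [0, 0, 0], "grip": 50}, {"offset": [0, 0, 0], "delta_rot": [0, 0, 0], "grip": 50}])

```text
time: 10.35
position: [537.2, 251.2, 113.5]
eef_rot: [3.141, 0.0, -0.222]
ft_force: [0.7, 0.8, -2.1]
width: 60.7
```

Request:
play_rows(steps=[{"offset": [0, 0, 1], "delta_rot": [0, 0, 0], "grip": 50}, {"offset": [0, 0, 1], "delta_rot": [0, 0, 0], "grip": 50}, {"offset": [0, 0, 1], "delta_rot": [0, 0, 0], "grip": 50}, {"offset": [0, 0, 0], "delta_rot": [0, 0, 0], "grip": 50}])

```text
time: 10.75
position: [537.1, 251.2, 110.3]
eef_rot: [3.141, 0.0, -0.222]
ft_force: [-0.3, -0.0, -2.0]
width: 61.0
```

Request:
play_rows(steps=[{"offset": [0, 0, 1], "delta_rot": [0, 0, 0], "grip": 50}, {"offset": [0, 0, 0.5], "delta_rot": [0, 0, 0], "grip": 50}, {"offset": [0, 0, 0], "delta_rot": [0, 0, 0], "grip": 50}, {"offset": [0, 0, 0], "delta_rot": [0, 0, 0], "grip": 50}])

```text
time: 11.15
position: [537.2, 251.3, 109.0]
eef_rot: [-3.142, -0.0, -0.222]
ft_force: [-0.8, -0.2, -2.1]
width: 60.7
```

Request:
play_rows(steps=[{"offset": [0, 0, 0.5], "delta_rot": [0, 0, 0], "grip": 50}, {"offset": [0, 0, 0.5], "delta_rot": [0, 0, 0], "grip": 50}, {"offset": [0, 0, 0], "delta_rot": [0, 0, 0], "grip": 50}])

```text
time: 11.45
position: [537.3, 251.3, 108.1]
eef_rot: [-3.142, -0.0, -0.222]
ft_force: [-0.0, -0.9, -2.1]
width: 61.1
```

Request:
play_rows(steps=[{"offset": [0, 0, 0.5], "delta_rot": [0, 0, 0], "grip": 50}, {"offset": [0, 0, 0.5], "delta_rot": [0, 0, 0], "grip": 50}, {"offset": [0, 0, 0], "delta_rot": [0, 0, 0], "grip": 50}])

```text
time: 11.75
position: [537.4, 251.3, 107.7]
eef_rot: [-3.141, -0.001, -0.222]
ft_force: [-2.6, -1.4, 4.6]
width: 60.7
```

```bash
python3 look.py l3
python3 - <<'E'
from h import *
d=pickle.load(open("l3.pkl","rb"))
cv2.imwrite("pics/l3s.png",cv2.resize(d["side"]["pixels"][70:165,230:340],None,fx=6,fy=6,interpolation=cv2.INTER_CUBIC))
E
```

```text
11.85 [537.38634751 251.3669482  107.72727071] [-3.14126028e+00 -5.63377243e-04 -2.21691441e-01] [-1.94631637  0.72060245  4.25892968] 61.03695988556169
```

View pics/l3s.png

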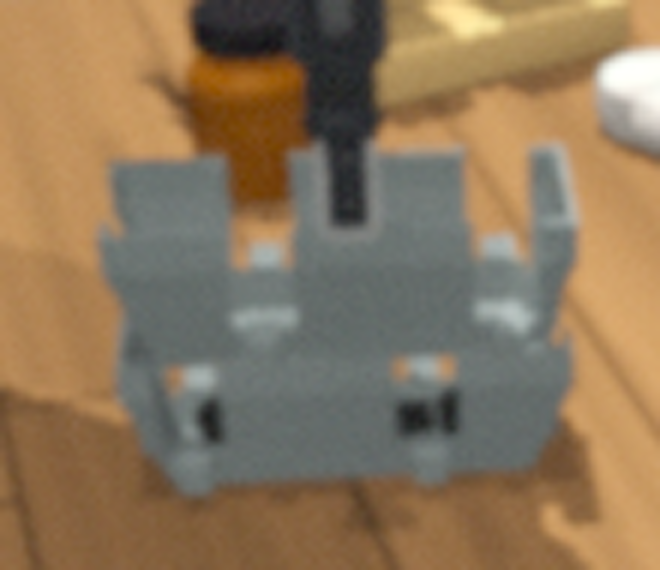

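View pics/l3.png

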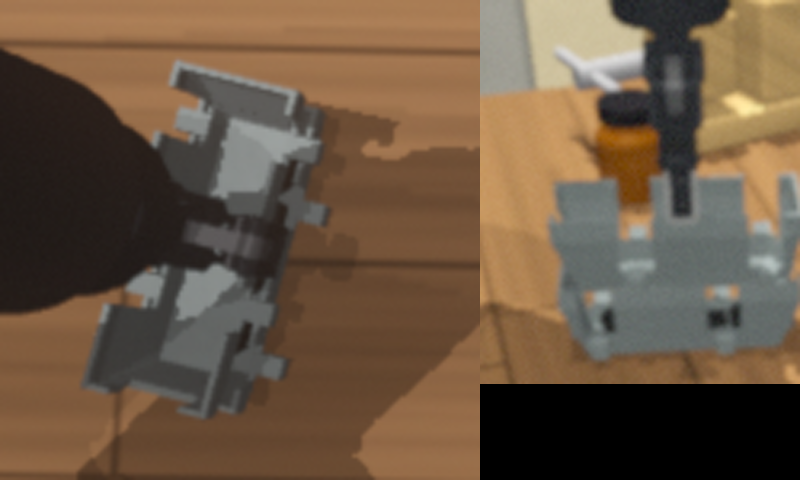

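Contact is at TCP z 107.7, where 107.3 was expected for a seated tote. In the side view the lugs at (262,318) and (505,315) sit on the rim. Releasing slowly.

Request:
play_rows(steps=[{"offset": [0, 0, 0.3], "delta_rot": [0, 0, 0], "grip": 50}, {"offset": [0, 0, 0], "delta_rot": [0, 0, 0], "grip": 61}, {"offset": [0, 0, 0], "delta_rot": [0, 0, 0], "grip": 62}, {"offset": [0, 0, 0], "delta_rot": [0, 0, 0], "grip": 63}, {"offset": [0, 0, 0], "delta_rot": [0, 0, 0], "grip": 64}, {"offset": [0, 0, 0], "delta_rot": [0, 0, 0], "grip": 66}, {"offset": [0, 0, 0], "delta_rot": [0, 0, 0], "grip": 70}, {"offset": [0, 0, 0], "delta_rot": [0, 0, 0], "grip": 76}, {"offset": [0, 0, 0], "delta_rot": [0, 0, 0], "grip": 82}, {"offset": [0, 0, 0], "delta_rot": [0, 0, 0], "grip": 85}, {"offset": [0, 0, 0], "delta_rot": [0, 0, 0], "grip": 85}], squeeze=20)

```text
time: 12.95
position: [537.2, 251.3, 106.7]
eef_rot: [-3.142, -0.0, -0.222]
ft_force: [0.4, -0.2, 0.2]
width: 84.8
```

```bash
python3 look.py l4
python3 - <<'E'
from h import *
d=pickle.load(open("l4.pkl","rb"))
cv2.imwrite("pics/l4s.png",cv2.resize(d["side"]["pixels"][70:165,230:340],None,fx=6,fy=6,interpolation=cv2.INTER_CUBIC))
E
```

```text
13.05 [537.22727958 251.26061205 106.70380383] [-3.14153527e+00 -1.42229391e-05 -2.22077079e-01] [-0.45952703  0.62401852  0.1527901 ] 85.08210004248077
```

View pics/l4s.png

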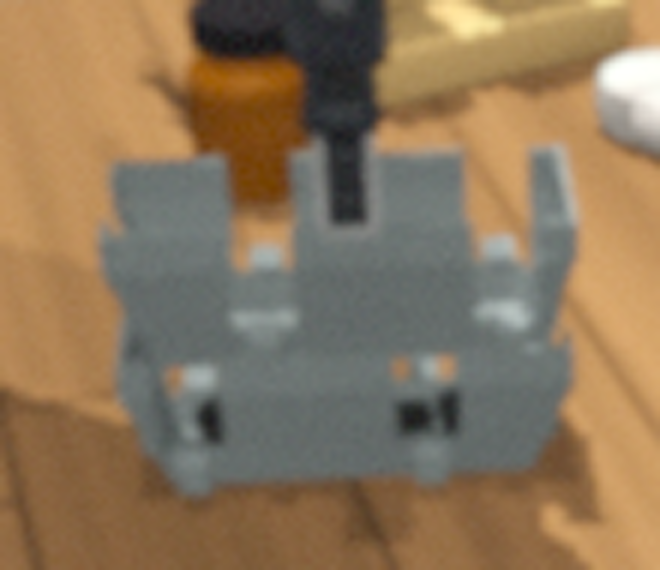

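Request:
play_rows(steps=[{"offset": [0, 0, -5], "delta_rot": [0, 0, 0], "grip": 85}, {"offset": [0, 0, -8], "delta_rot": [0, 0, 0], "grip": 85}, {"offset": [0, 0, -12], "delta_rot": [0, 0, 0], "grip": 85}, {"offset": [0, 0, -20], "delta_rot": [0, 0, 0], "grip": 85}, {"offset": [0, 0, -30], "delta_rot": [0, 0, 0], "grip": 85}, {"offset": [0, 0, -30], "delta_rot": [0, 0, 0], "grip": 85}, {"offset": [0, 0, -30], "delta_rot": [0, 0, 0], "grip": 85}, {"offset": [0, 20, 0], "delta_rot": [0, 0, 0], "grip": 85}, {"offset": [0, 40, 0], "delta_rot": [0, 0, 0], "grip": 85}, {"offset": [0, 40, 0], "delta_rot": [0, 0, 0], "grip": 85}, {"offset": [0, 40, 0], "delta_rot": [0, 0, 0], "grip": 85}, {"offset": [0, 40, 0], "delta_rot": [0, 0, 0], "grip": 85}, {"offset": [0, 40, 0], "delta_rot": [0, 0, 0], "grip": 85}, {"offset": [0, 40, 0], "delta_rot": [0, 0, 0], "grip": 85}, {"offset": [0, 20, 0], "delta_rot": [0, 0, 0], "grip": 85}, {"offset": [0, 0, 0], "delta_rot": [0, 0, 0], "grip": 85}, {"offset": [0, 0, 0], "delta_rot": [0, 0, 0], "grip": 85}])

```text
time: 14.75
position: [475.4, -22.3, 242.3]
eef_rot: [-3.141, -0.001, -0.223]
ft_force: [0.7, -0.5, -0.2]
width: 84.8
```

```bash
python3 look.py l5
python3 - <<'E'
from h import *
d=pickle.load(open("l5.pkl","rb"));d0=pickle.load(open("s0.pkl","rb"))
f=5.5;o=np.array([228,65])
s=cv2.resize(d["side"]["pixels"][65:165,228:338],None,fx=f,fy=f,interpolation=cv2.INTER_CUBIC);cv2.imwrite("pics/l5s.png",s)
cv2.imwrite("pics/l5t.png",d["top"]["pixels"])
E
```

```text
14.85 [475.70685265 -21.48884569 242.00805474] [-3.14122496e+00 -4.89515369e-04 -2.21863580e-01] [1.46893418 0.23995051 1.07564937] 85.039466816335
```

View pics/l5s.png

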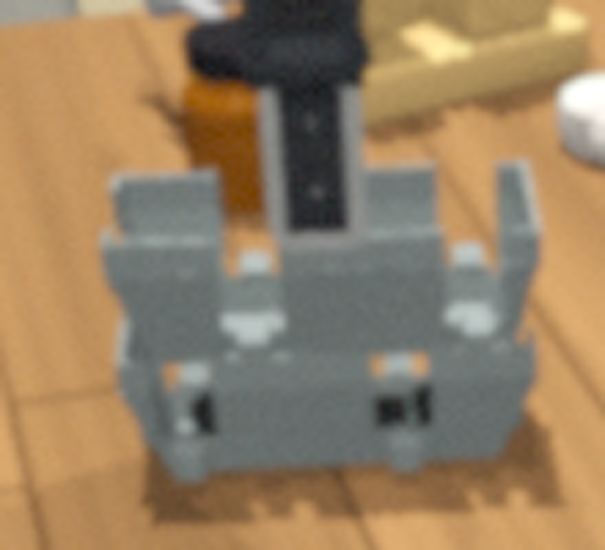

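View pics/l5t.png

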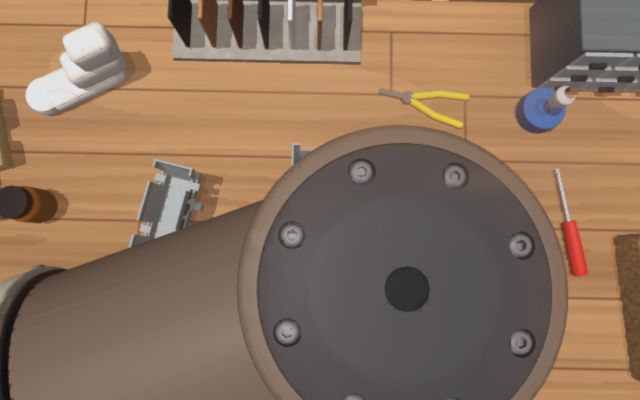

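View pics/l5.png

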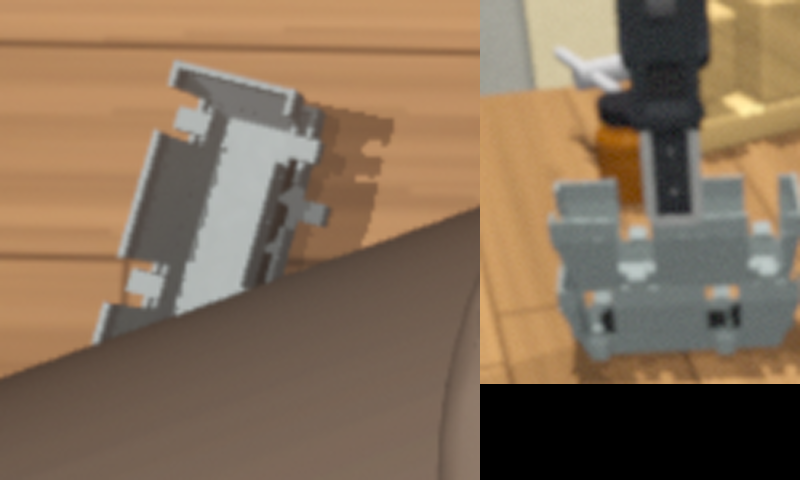

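The tote stands stacked. I'll clear the arm for a final look at it and the shank tote.

Request:
play_rows(steps=[{"offset": [-15, 20, 0], "delta_rot": [0, 0, 0], "grip": 85}, {"offset": [0, 40, 0], "delta_rot": [0, 0, 0], "grip": 85}, {"offset": [0, 40, 0], "delta_rot": [0, 0, 0], "grip": 85}, {"offset": [10, 40, 0], "delta_rot": [0, 0, 0], "grip": 85}, {"offset": [10, 40, 0], "delta_rot": [0, 0, 0], "grip": 85}, {"offset": [10, 40, 0], "delta_rot": [0, 0, 0], "grip": 85}, {"offset": [10, 40, 0], "delta_rot": [0, 0, 0], "grip": 85}, {"offset": [0, 40, 0], "delta_rot": [0, 0, 0], "grip": 85}, {"offset": [0, 40, 0], "delta_rot": [0, 0, 0], "grip": 85}, {"offset": [0, 40, 0], "delta_rot": [0, 0, 0], "grip": 85}, {"offset": [0, 20, 0], "delta_rot": [0, 0, 0], "grip": 85}, {"offset": [0, 0, 0], "delta_rot": [0, 0, 0], "grip": 85}, {"offset": [0, 0, 0], "delta_rot": [0, 0, 0], "grip": 85}])

```text
time: 16.15
position: [412.2, -417.2, 241.1]
eef_rot: [-3.141, 0.001, -0.222]
ft_force: [0.7, 0.6, -0.1]
width: 84.9
```

```bash
python3 look.py l6
python3 - <<'E'
from h import *
d=pickle.load(open("l6.pkl","rb"));d0=pickle.load(open("s0.pkl","rb"))
a=d0["top"]["pixels"][130:280,110:350];b=d["top"]["pixels"][130:280,110:350]
cv2.imwrite("pics/l6c.png",cv2.resize(np.vstack([a,b]),None,fx=2,fy=2))
p=[532.5,252,2.9216,52]
t=cv2.resize(d["top"]["pixels"][147:277,120:225],None,fx=4,fy=4,interpolation=cv2.INTER_CUBIC);draw(d["top"],t,p,4,np.array([120,147]));draw(d["top"],t,[532,252.4,-.22],4,np.array([120,147]),(0,255,0));cv2.imwrite("pics/l6t.png",t)
a,b=[cv2.cvtColor(x["top"]["pixels"][135:250,285:335],cv2.COLOR_BGR2GRAY).astype(np.float32) for x in(d0,d)]
print("shank shift px",cv2.phaseCorrelate(a,b,cv2.createHanningWindow((50,115),cv2.CV_32F)))
E
```

```text
16.25 [ 412.43657358 -416.61233582  241.61617434] [-3.14141347e+00  1.79246345e-04 -2.20836828e-01] [-0.62772342  0.22231393 -0.27471924] 85.50565089416004
shank shift px ((-0.01818656331505153, 0.0039626058017390164), 0.993407366434733)
```

View pics/l6c.png

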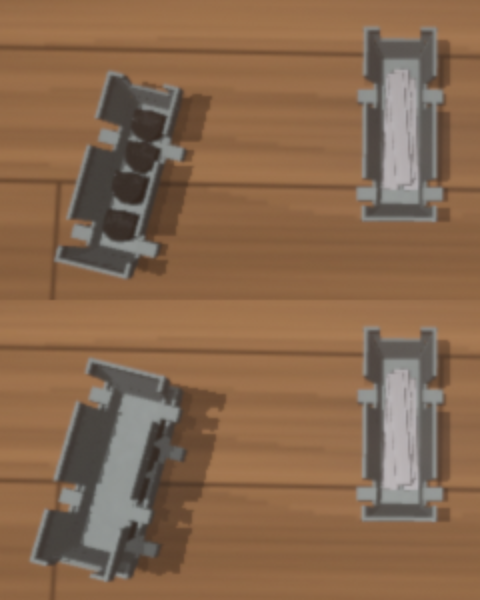

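View pics/l6t.png

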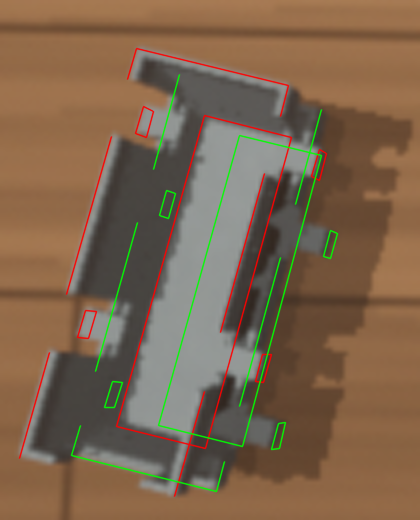

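View pics/l6.png

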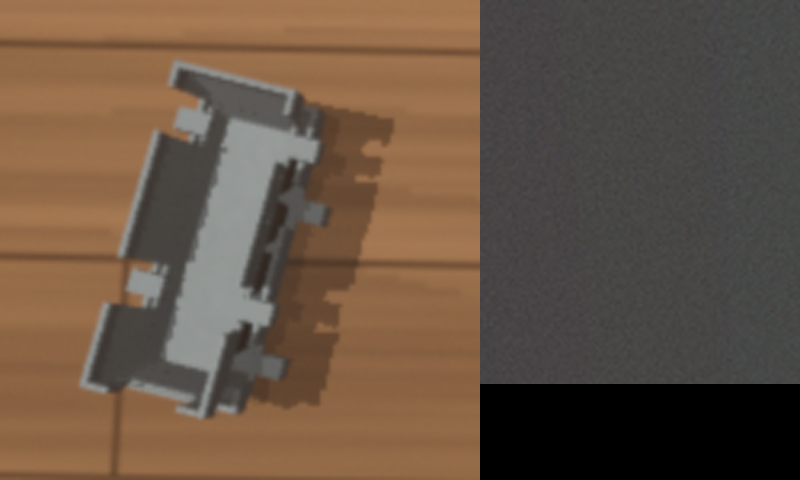

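The top view matches the model stacked at 52 mm to within about 1 px. The heel tote's lugs are where they started, and the shank tote has moved 0.02 px. I'll hand in.

```bash
python3 -c "
from bench import robot
print(robot.sign_off())"
```

```text
the job is handed in; nothing more can be done
None
```

The empty tote now stands on the heel-tip tote, turned half round, with its scooped front above the other's plain back. I handed the job in at about 16 s. I gripped it across the long walls, carried it over, lowered it until it touched at about 6 N, then let go slowly and backed the arm clear.

**Final checks**
- **Height:** The hand met contact at 107.7 mm, against 107.3 mm expected for a tote standing on the rim. The last top view fits a tote level at 52 mm to within about 1–2 px. The side view, taken after release, shows the lugs on the rim.
- **Other totes:** The shank tote shifted 0.02 px, so it did not move. The heel tote's visible lugs still line up with where it started.

**Weak points**
- **Sideways position:** My camera fits and the hand position disagreed by up to about 2–3 mm in y. The side view alone was further off. I relied on the hand position and the top view, which was within the play.
- **Grip width:** The gripper read about 61 mm on a 64 mm tote. I never explained this, but the hold was steady.
- **Last look:** The arm blocked the side camera in the final check, so that one used the top view only.

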